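# Swing the battery pack into the chassis and strap it down

## Task

Fit the blue battery pack in the bare car chassis: lay it flat with one end in the black cup and the other end still swung out and let go of it, then pivot it about the cup by pushing near the free end until it lies snug along the side rail. With the pack home, swing the red hold-down strap over it until the strap's hook is fully round the catch post, and leave the other things on the bench as they are.

Things in the scene. Friction and masses are not known exactly. Their poses are not given: they have to be found in the camera images.
- blue_pack: blue hard-case battery pack, 140 (its x) x 46 (y) x 27 mm, 0.2 to 0.4 kg, lying flat on the bench; origin: centre of its underside. Solid from x = -68 to +70 mm; two small gold terminals at its -x end. Either end may go into the cup. A black pack of the same size and a smaller red one lie about too.
- chassis: bare car chassis, grey aluminium plate 270 x 150 mm, immovable; its top, the bay floor, is 7 mm above the bench. Origin on the bench under the plate; x along the car towards its motor, y towards the grey speed controller beside the bay. All positions below are in this frame, mm. The bay is open towards -x, -y and up.
- bay (a point): centre of the underside of a pack that is home: chassis (-10, 0, 7). The black side rail's face is at y = 23.5, from x = -85 to 64, 16 high above the floor; right behind it (y = 28.5 to 70, x = -82 to -12) the speed controller stands 36 above the floor, so no finger fits between pack and controller.
- nose_stop (a point): foot of the cup's end wall, chassis (60, 0, 7); wall 24 high above the floor. The cup is 52 wide, from the rail's face to an outer cheek at y = -28.5, which reaches back to x = 48, then flares out to x = 35, y = -41 (22 high). It takes a pack turned up to about 20 degrees with its free end out to -y.
- strap (a joint): angle of the red strap, rad: 0 = shut, pointing along chassis -x over the pack, hook round the catch post (hard stop); grows anticlockwise from above as it swings out to -y (1.57: points along -y; stop at 1.8). It stays where left; under 1 N at the tab moves it.
- strap_pivot (a point): upright pivot axis at the strap's underside, chassis (80, 0, 36.5). Strap 206 long, 18 wide, 4 thick; underside 2.5 above a pack that is home. A round lug (10 across, 172 from the pivot) hangs 13.5 below it and passes behind the tail of a pack that is home with 5 mm to spare.
- strap_tab (a point): centre of the top of the black thumb tab on the strap: 26 mm along the strap, 10 thick across it, 18 tall above the strap (z = 40.5 to 58.5), centre 165 from the pivot; push it sideways near this end.
- catch_post (a point): top of the steel catch post ahead of the bay, chassis (-115, 0, 45.5); its round head is 14 mm across. A rubber bumper 20 high lies across the plate's end, x = -138 to -124.

How it is judged:
By the outcome, as a careful person would: the job done as asked, in the order asked, and still so for the second after the job is handed in, with the robot touching nothing.
It also fails if it takes over 58 s, if anything falls off the work surface, if the arm or the gripper's body presses on something with over 40 N, if the wrist force passes 120 N, or if a joint passes its speed limit or range.

## Robot

A 6-joint arm with a two-finger parallel gripper is mounted at the origin on a cart in front of the work surface, level with it; the furniture and walls round the work are solid. World frame = base frame: x ahead of the robot, y to its left, z up, the work surface at z = 0. Lengths are in m, angles in rad, forces in N, time in s.
With the tool pointing down it reaches from about 0.425 to 0.95 m from the base axis. Payload 3.5 kg.
Tool frame: the origin (TCP) lies midway between the tips of the shut fingers; the grasp point (between the pads) lies 19 mm behind it; z points along the fingers, y is the line along which they close (so a half turn about z gives the same grasp; the last joint's range is limited). The gripper opens to 85 mm and grips with 20 to 120 N. Pads are 22 mm wide; open, the fingers measure 114 mm over their backs; the gripper's body (76 mm by 85 mm) begins 54 mm behind the grasp point. The pads swing forward as they close: fully open they stand 13 mm farther back than shut.
Start: joints at [-1.26, 0.286, 1.577, -0, 1.279, -0.15], TCP at [0.3, -0.605, 0.211] pointing down, gripper open.
Joint ranges: [-2.77, 2.77], [-0.9, 2.22], [0.21, 2.48], [-1.53, 4.67], [0.24, 2.81], [-2.84, 2.84]. Speed limits (rad/s): [2.79, 2.79, 3.14, 3.14, 3.14, 3.14].

## Interface

Orientations are given as a unit quaternion [x, y, z, w].
In Python, from plant import get_state, read_camera, ctrl gives the robot as it stands.
- The arm moves only by the shell command python3 -m crank 'ROWS' [FORCE]. ROWS is JSON, a list of rows, each a list of 3 entries, a list of its own where there are three numbers: the shift along the tool's x, y, z in mm, then the turn about the tool's z in degrees, then the closure in counts, from 0 (fully open) to 255 (shut). In form: [[[tx, ty, tz], yaw, claw], ...]. A call has 1 to 10 rows; each row is the pose to reach, as a shift and turn from the pose commanded when the call began, along the tool's axes at that moment; what a row does not reach only later rows make up. A row lasts 1/10 s, in which the tool goes at most 50 mm and 8.59 degrees, less where a joint would pass 70% of its speed; a pose out of reach is approached as far as the arm can. A call with a gripper value outside its range is refused whole. The fingers move at their own pace and stop on an object; FORCE is the grip in N (left out, the last holds). Time passes only in rows, so rows that repeat a pose let the fingers close. It gives the time, the measured TCP pose, the force, the opening and the grip force at its end, in the units of the state.
- get_state(): the state, without advancing time (a new reading comes with each control period).
- read_camera(name): name is "scene" or "top" or "wrist"; returns a dict with "frame" (420x560x3 uint8, blue, green, red), "range_z" (420x560 float32, m along the optical axis (not along the pixel's ray), 0 where there is no reading), "vfov" (degrees; the focal length in pixels is half the picture's height over the tangent of half this angle, whatever the lens; pixels are square), "cx", "cy" (the principal point, pixels), "k1" (the pictures are not rectified: a ray, as slopes to the right and down, at radius r is drawn at 1 + k1 r^2 times it, then the intrinsics apply), "origin" and "orientation" of the camera in the world. Camera axes: x right, y down, z forward; pixel columns grow to the right and rows downward; lengths in m; the calibration is good to about 2 mm. A picture is of the moment at which its call begins.
- ctrl.sign_off(): hands the job in; it is judged then, once.
The state is a dict: "time": time; "qpos": joint angles; "dq": joint speeds; "joint_efforts": joint torques, N m; "eef_pos": TCP position; "tcp_rot": TCP orientation; "contact_force": force on the tool from outside, world axes, zero at the start; "wrist_torque": the same for the moment, N m; "opening": opening from 0.0 (shut) to 1.0 (fully open); "finger_force": force on a finger pad.
Only numpy, scipy, OpenCV 4.12 (cv2) and the standard library are available. Lean on these libraries where they do the work, as an engineer would, in place of code of your own. Each camera call takes 0.05 s, during which the arm holds its last target. There are 200 camera calls.

## Working session

There is one attempt and no reset: what is moved stays moved. The work goes in short steps, Python scripts to look and compute and a shell command to move; the robot and the scene stay as the last step left them, time stands still between calls to the robot, and variables do not carry over. Pictures are saved under pics/ and viewed, at most 13 in all, crops included, and the job is handed in when it is done.

```bash
ls; mkdir -p pics
cat > h.py <<'E'
import numpy as np, cv2
from scipy.spatial.transform import Rotation as R
from plant import get_state, read_camera, ctrl
def K(c):
    f=210/np.tan(np.radians(c["vfov"])/2); return np.array([[f,0,c["cx"]],[0,f,c["cy"]],[0,0,1.]])
def rays(c,uv):
    k=np.array([c["k1"],0,0,0.]); p=cv2.undistortPoints(np.array(uv,float).reshape(-1,1,2),K(c),k).reshape(-1,2)
    d=np.c_[p,np.ones(len(p))]; return R.from_quat(c["orientation"]).apply(d)
def plane(c,uv,z):
    d=rays(c,uv); o=np.array(c["origin"]); return o+d*((z-o[2])/d[:,2])[:,None]
def depth(c,uv):
    d=rays(c,uv); o=np.array(c["origin"]); r=np.array([c["range_z"][int(round(v)),int(round(u))] for u,v in uv]); return o+d*r[:,None]
def proj(c,P):
    q=R.from_quat(c["orientation"]).inv(); p=q.apply(np.atleast_2d(P)-np.array(c["origin"]))
    return cv2.projectPoints(p,np.zeros(3),np.zeros(3),K(c),np.array([c["k1"],0,0,0.]))[0].reshape(-1,2)
E
python3 - <<'E'
from h import *
for n in("top","scene"):
    c=read_camera(n); cv2.imwrite(f"pics/{n}0.png",c["frame"]); np.save(n+"0.npy",c,allow_pickle=True)
    print({k:v for k,v in c.items() if k not in("frame","range_z")})
s=get_state();print(s["eef_pos"],s["tcp_rot"],s["time"])
E
```

```text
pics
{'vfov': 55.485437914154474, 'cx': 281.0973416822432, 'cy': 208.62909592639147, 'k1': 0.006770101512415763, 'origin': array([0.35156721, 0.03802793, 0.8884464 ]), 'orientation': array([ 0.71384682, -0.6956173 ,  0.06977638, -0.04087226])}
{'vfov': 49.08536184468778, 'cx': 275.7310984345122, 'cy': 202.5517471344657, 'k1': -0.08948632101865672, 'origin': array([ 0.75769936, -0.53074026,  0.69224721]), 'orientation': array([ 0.90467347,  0.20359219, -0.08234232, -0.36515184])}
[ 0.29998139 -0.6039696   0.20946636] [ 9.73576704e-01  2.28357682e-01 -5.99198420e-05 -1.08001168e-03] 0.1
```

View pics/top0.png

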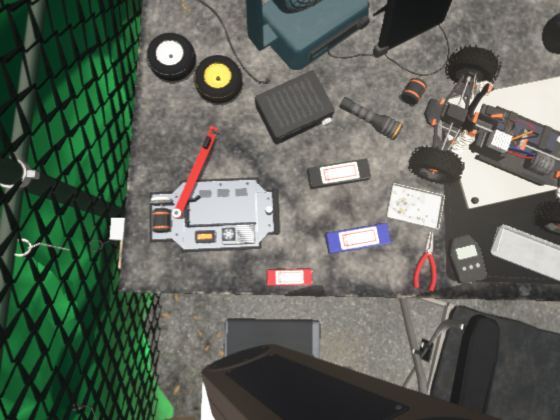

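View pics/scene0.png

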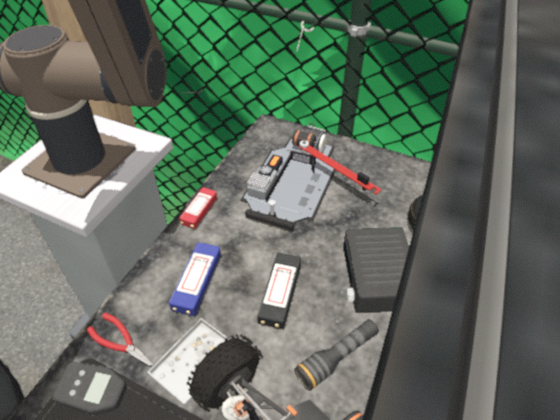

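The top view shows the chassis at about (215,212) with its motor to the left, strap pivot near (178,212), strap tip (213,130), catch post (268,210), and blue pack (358,238). The scene view shows the same layout with the blue pack at (196,278).

Run:
```python
from h import *
t=np.load("top0.npy",allow_pickle=True).item(); s=np.load("scene0.npy",allow_pickle=True).item()
cv2.imwrite("pics/c1.png",np.vstack([cv2.resize(t["frame"][120:260,140:290],None,fx=4,fy=4,interpolation=2)[:, :]])) 
cv2.imwrite("pics/c2.png",cv2.resize(s["frame"][120:235,230:390],None,fx=5,fy=5,interpolation=2))
for n,c in(("top",t),("scene",s)):
    h=cv2.cvtColor(c["frame"],cv2.COLOR_BGR2HSV)
    m=cv2.inRange(h,(112,120,60),(128,255,255)); m=cv2.morphologyEx(m,cv2.MORPH_CLOSE,np.ones((25,25)))
    for k in cv2.findContours(m,0,2)[0]:
        if cv2.contourArea(k)<600: continue
        b=cv2.boxPoints(cv2.minAreaRect(k)); print(n,"blue",b.round(1).tolist(),"z top at centre",depth(c,[b.mean(0)]).round(4))
        hull=cv2.approxPolyDP(k,4,True).reshape(-1,2);print(hull.tolist()); P=plane(c,hull,.027);print(P.round(4).tolist())
        W=plane(c,k.reshape(-1,2),.027)[:,:2]; r=cv2.minAreaRect((W*1000).astype(np.float32)); print("rect27",r)
        z=[]
        ys,xs=np.nonzero(cv2.erode(m,np.ones((9,9)))); D=depth(c,list(zip(xs,ys)));D=D[abs(D[:,2])<.1];print("median",np.median(D,0))
    D=[]
    m=cv2.inRange(h,(0,170,110),(4,255,255))|cv2.inRange(h,(175,170,110),(180,255,255))
    for k in cv2.findContours(m,0,2)[0]:
        if cv2.contourArea(k)<150: continue
        mm=np.zeros_like(m);cv2.drawContours(mm,[k],-1,255,-1);ys,xs=np.nonzero(mm&m);P=depth(c,list(zip(xs,ys)))
        print(n,"red",k.reshape(-1,2).min(0),k.reshape(-1,2).max(0),"z",np.median(P[:,2]),cv2.minAreaRect((plane(c,k.reshape(-1,2),.0405)[:,:2]*1000).astype(np.float32)))
```

```text
top red [177 127] [216 210] z 0.041676971683559993 ((570.9803466796875, 189.05630493164062), (17.288267135620117, 194.96214294433594), 69.9702377319336)
```

View pics/c1.png

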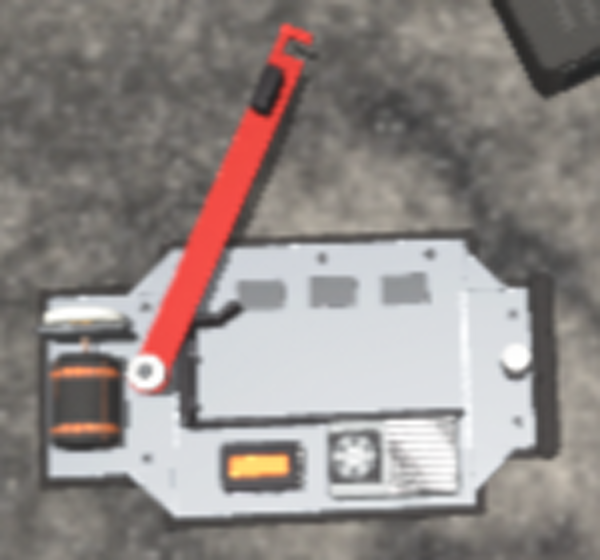

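View pics/c2.png

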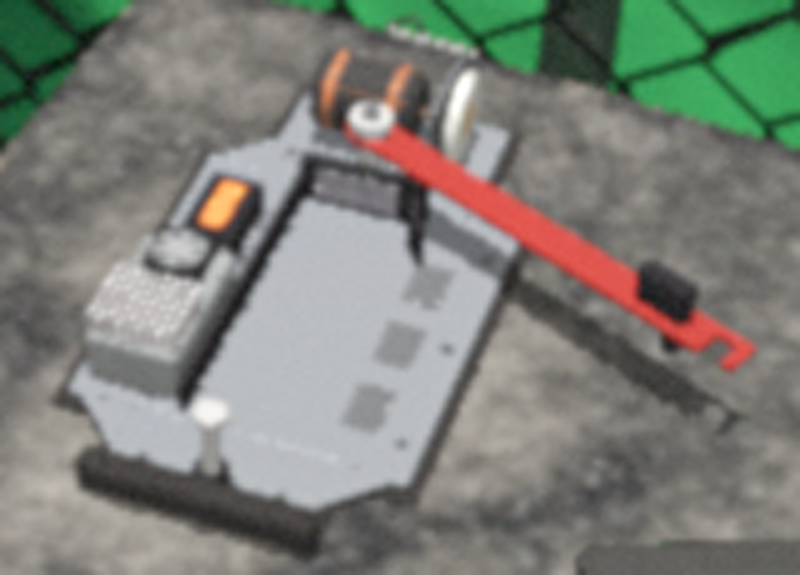

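The crops show the post head at top (269,209.5)/scene (272,202) and the pivot cap at top (177,213)/scene (304,143); the bay and rail are clear. I'll triangulate these next and fix the blue mask.

```bash
cat >> h.py <<'E'
def tri(c1,u1,c2,u2):
    d1=rays(c1,[u1])[0];d2=rays(c2,[u2])[0];A=np.c_[d1,-d2];o1,o2=np.array(c1["origin"]),np.array(c2["origin"])
    t=np.linalg.lstsq(A,o2-o1,rcond=None)[0];a=o1+d1*t[0];b=o2+d2*t[1];return (a+b)/2,np.linalg.norm(a-b)
E
python3 - <<'E'
from h import *
t=np.load("top0.npy",allow_pickle=True).item(); s=np.load("scene0.npy",allow_pickle=True).item()
for n,a,b in(("post",(268.75,209),(271.6,201.8)),("pivot",(176.4,212.3),(303.8,143)),("hooktip",(217.7,129.4),(379.8,190)),("tabtop",(207.3,141.5),(364,177))):
    print(n,tri(t,a,s,b),depth(t,[a]),depth(s,[b]))
res={}
for n,c in(("top",t),("scene",s)):
    f=c["frame"].astype(int); m=((f[...,0]>1.5*f[...,2]+20)&(f[...,0]>1.5*f[...,1]+10)).astype(np.uint8)*255
    m=cv2.morphologyEx(m,cv2.MORPH_CLOSE,np.ones((21,21)))
    for k in cv2.findContours(m,0,2)[0]:
        if cv2.contourArea(k)<500: continue
        mm=np.zeros_like(m);cv2.drawContours(mm,[k],-1,255,-1);ys,xs=np.nonzero(cv2.erode(mm,np.ones((5,5))));D=depth(c,list(zip(xs,ys)))
        z=D[:,2]; T=D[abs(z-np.median(z))<.004]; 
        r=cv2.minAreaRect((D[D[:,2]>.02][:,:2]*1000).astype(np.float32))
        print(n,k.reshape(-1,2).min(0),k.reshape(-1,2).max(0),"medz",np.median(z),"ctr",np.median(T,0),r)
        print(" contour27",cv2.minAreaRect((plane(c,k.reshape(-1,2),.027)[:,:2]*1000).astype(np.float32)))
# white label pixels: orientation and gold terminals
for n,c in(("top",t),("scene",s)):
    P=plane(c,[(327,240),(389,233)] if n=="top" else [(175,305),(210,250)],.027);print(P)
E
```

```text
post (array([0.48292899, 0.03094583, 0.04629748]), np.float64(0.0014032342920323054)) [[0.4836619  0.03132344 0.04540743]] [[0.48230222 0.03065642 0.04609924]]
pivot (array([0.46960831, 0.22473303, 0.0481075 ]), np.float64(0.002164652332451723)) [[0.47008926 0.22463869 0.05127613]] [[0.46947743 0.22218318 0.04955879]]
hooktip (array([0.66121464, 0.15019426, 0.04584262]), np.float64(0.009362622582184501)) [[0.65897455 0.14867855 0.03975394]] [[ 0.75769936 -0.53074026  0.69224721]]
tabtop (array([0.62573071, 0.1678271 , 0.05432223]), np.float64(0.00023000223524810145)) [[0.62345548 0.16674095 0.06092205]] [[0.62686836 0.16235151 0.05940985]]
scene [170 243] [219 314] medz 0.026447323140395884 ctr [ 0.43957536 -0.21596086  0.02649578] ((557.656982421875, -337.801025390625), (85.10651397705078, 549.296630859375), 37.22829818725586)
 contour27 ((433.42291259765625, -172.91043090820312), (49.052913665771484, 144.91049194335938), 11.12585735321045)
[[ 0.42217931 -0.09697466  0.027     ]
 [ 0.44106444 -0.23337278  0.027     ]]
[[ 0.43251926 -0.2373138   0.027     ]
 [ 0.42549005 -0.11182642  0.027     ]]
```

Post and pivot are 194 mm apart (195 given), heights match, strap at about 66°; pack centre about (0.432,-0.166). Its terminals point away from the chassis, so the +x end goes into the cup. Moving above the pack.

```bash
python3 -m crank '[[[312,-333,0],-72,0],[[312,-333,0],-72,0],[[312,-333,0],-72,0],[[312,-333,0],-72,0],[[312,-333,0],-72,0],[[312,-333,0],-72,0],[[312,-333,0],-72,0],[[312,-333,0],-72,0],[[312,-333,0],-72,0],[[312,-333,0],-72,0]]' 80
python3 - <<'E'
from h import *
s=get_state();c=read_camera("wrist");np.save("w1.npy",c,allow_pickle=True);cv2.imwrite("pics/w1.png",c["frame"])
print(s["time"],s["eef_pos"],R.from_quat(s["tcp_rot"]).as_matrix().round(4).tolist(),c["origin"])
E
```

```text
time: 1.1
eef_pos: [0.4319, -0.163, 0.2102]
tcp_rot: [0.651, 0.759, 0.001, -0.001]
contact_force: [-0.7, -0.5, 0.8]
opening: 1.0
finger_force: 0.0
1.1 [ 0.43189626 -0.16301993  0.21021939] [[-0.1525, 0.9883, -0.0002], [0.9883, 0.1525, 0.0018], [0.0019, 0.0, -1.0]] [ 0.42139495 -0.09438402  0.37370495]
```

View pics/w1.png

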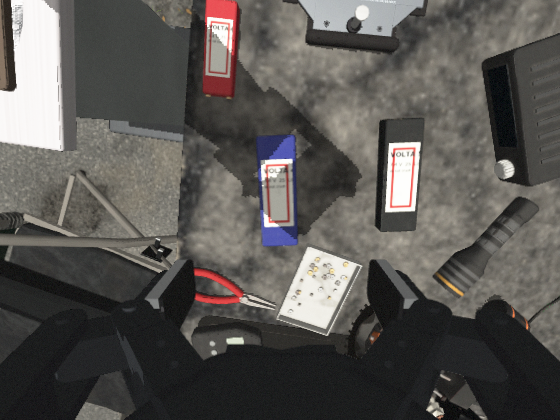

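The wrist view shows the blue pack upright at (258–300, 136–245) with terminals at its lower end, and the catch post at the top (360,15).

```bash
cat >> h.py <<'E'
def bluemask(c):
    f=c["frame"].astype(int); m=((f[...,0]>1.4*f[...,2]+15)&(f[...,0]>1.4*f[...,1]+15)).astype(np.uint8)*255
    m=cv2.morphologyEx(m,cv2.MORPH_CLOSE,np.ones((31,31)));n,l,st,_=cv2.connectedComponentsWithStats(m)
    return (l==1+np.argmax(st[1:,4])).astype(np.uint8)*255
def packtop(c):
    m=bluemask(c);ys,xs=np.nonzero(m);D=depth(c,list(zip(xs,ys)));z=np.median(D[:,2])
    D=D[abs(D[:,2]-z)<.005]; (x,y),(w,h),a=cv2.minAreaRect((D[:,:2]*1000).astype(np.float32))
    if w<h: a+=90
    return x,y,max(w,h),min(w,h),a,z
E
python3 - <<'E'
from h import *
c=np.load("w1.npy",allow_pickle=True).item();t=np.load("top0.npy",allow_pickle=True).item()
print(packtop(c)); m=bluemask(c);k=max(cv2.findContours(m,0,2)[0],key=cv2.contourArea)
print(cv2.approxPolyDP(k,5,True).reshape(-1,2).tolist());print(cv2.minAreaRect((plane(c,k.reshape(-1,2),.027)[:,:2]*1000).astype(np.float32)))
print(packtop(t)); m=bluemask(t);k=max(cv2.findContours(m,0,2)[0],key=cv2.contourArea);print(cv2.minAreaRect((plane(t,k.reshape(-1,2),.027)[:,:2]*1000).astype(np.float32)))
u=plane(c,[(360,14)],.0455);print("post wrist",u,depth(c,[(360,14)]))
E
```

```text
(427.54302978515625, -165.20205688476562, 136.51962280273438, 44.9352912902832, 100.4800386428833, np.float64(0.026039114814903536))
[[293, 135], [257, 137], [263, 245], [297, 241]]
((427.6978759765625, -164.73062133789062), (45.03554153442383, 135.6152801513672), 10.708812713623047)
(429.2037658691406, -165.6721649169922, 136.39443969726562, 44.17277145385742, 101.14576721191406, np.float64(0.027417918873186953))
((429.009033203125, -164.7934112548828), (44.1245002746582, 137.35755920410156), 11.160311698913574)
post wrist [[0.48159847 0.03031976 0.0455    ]] [[0.4815995  0.03032188 0.04549442]]
```

```bash
python3 -m crank '[[[-27,-3,40],-2,0],[[-27,-3,80],-2,0],[[-27,-3,120],-2,0],[[-27,-3,160],-2,0],[[-27,-3,185],-2,0],[[-27,-3,200],-2,0],[[-27,-3,209],-2,0],[[-27,-3,209],-2,0]]' 80
python3 -m crank '[[[0,0,0],0,255],[[0,0,0],0,255],[[0,0,0],0,255],[[0,0,0],0,255],[[0,0,0],0,255],[[0,0,0],0,255],[[0,0,0],0,255],[[0,0,0],0,255]]' 80
```

```text
time: 1.95
eef_pos: [0.4314, -0.1951, 0.0004]
tcp_rot: [0.641, 0.768, -0.0, -0.001]
contact_force: [-0.2, 0.5, 0.3]
opening: 0.998
finger_force: 0.0
time: 2.75
eef_pos: [0.4351, -0.1971, 0.0054]
tcp_rot: [0.64, 0.769, -0.0, 0.003]
contact_force: [-2.2, -0.2, 12.7]
opening: -0.003
finger_force: 6.3
```

Run:
```python
from h import *
w=read_camera("wrist");s=read_camera("scene")
cv2.imwrite("pics/x1.png",np.vstack([cv2.resize(s["frame"][200:340,120:280],(640,560))[:,:]]))
cv2.imwrite("pics/x2.png",np.hstack([cv2.resize(w["frame"],(400,300)),cv2.resize(s["frame"][180:330,100:300],(400,300))]))
print(get_state())
try: print(packtop(s))
except Exception as e: print(e)
```

```text
{'time': 2.85, 'qpos': array([-6.37466960e-01,  1.33643638e-01,  2.18400036e+00, -1.48519943e-03,
        8.17498639e-01, -8.18924059e-01]), 'dq': array([ 2.51795177e-04,  1.75840784e-03,  5.15662699e-04, -2.44194579e-05,
        4.15138010e-04,  2.53847139e-03]), 'joint_efforts': array([ 7.41268694e-01, -2.18410760e+01, -1.80557746e+01,  3.53789488e-01,
       -4.81947083e-01, -4.85879991e-04]), 'eef_pos': array([ 0.43507724, -0.1970291 ,  0.00542278]), 'tcp_rot': array([ 6.39739231e-01,  7.68585077e-01, -3.58048348e-04,  3.25078951e-03]), 'contact_force': array([-2.30986346, -1.39203275, 12.16521153]), 'wrist_torque': array([-0.08397779,  0.48486829,  0.02605692]), 'finger_force': 6.2834592594299465, 'opening': 0.00039295902453849896}
(430.4632263183594, -168.02798461914062, 136.6191864013672, 44.89189529418945, 100.12096214294434, np.float64(0.026094244406339562))
```

View pics/x2.png

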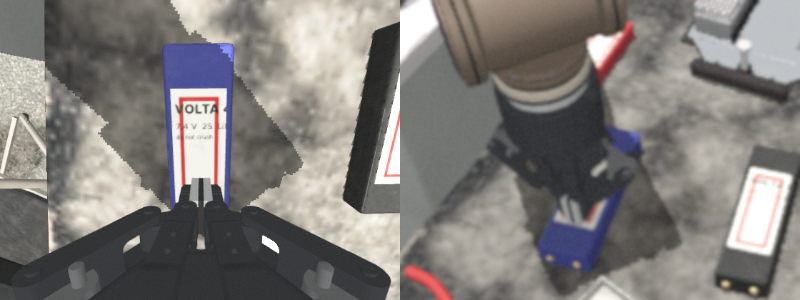

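The fingers have shut on top of the pack (wrist view, tips at about (200,180) of the half-size picture); the pack itself looks unmoved. I'll check where the tips really are.

Run:
```python
from h import *
w=read_camera("wrist");print(w["origin"],get_state()["eef_pos"])
uv=[(u,v) for v in range(225,300,8) for u in (262,272,278,284,290,300)]
P=depth(w,uv)
for (a,p) in zip(uv,P): print(a,w["frame"][a[1],a[0]].tolist(),p.round(4).tolist())
a=np.load("w1.npy",allow_pickle=True).item(); M=R.from_quat(a["orientation"]);print(M.inv().apply(np.array([.43189626,-.16301993,.21021939])-a["origin"]))
M=R.from_quat(w["orientation"]);print(M.inv().apply(get_state()["eef_pos"]-w["origin"]))
```

```text
[ 0.42180709 -0.12766959  0.16839562] [ 0.43505997 -0.19703344  0.00541105]
(262, 225) [238, 244, 245] [0.4211, -0.1754, 0.0262]
(272, 225) [238, 245, 245] [0.4262, -0.1746, 0.0256]
(278, 225) [238, 245, 245] [0.4292, -0.1736, 0.0271]
(284, 225) [239, 245, 246] [0.4321, -0.1729, 0.0277]
(290, 225) [237, 244, 244] [0.4352, -0.1727, 0.0266]
(300, 225) [124, 129, 227] [0.4402, -0.1716, 0.0272]
(262, 233) [238, 245, 245] [0.4218, -0.1794, 0.0271]
(272, 233) [239, 245, 245] [0.4269, -0.1784, 0.0272]
(278, 233) [238, 245, 245] [0.4299, -0.1777, 0.0275]
(284, 233) [239, 245, 246] [0.433, -0.1776, 0.0263]
(290, 233) [239, 245, 245] [0.4361, -0.1771, 0.0262]
(300, 233) [117, 122, 225] [0.4411, -0.1758, 0.0272]
(262, 241) [239, 246, 246] [0.4225, -0.1832, 0.0283]
(272, 241) [239, 245, 245] [0.4276, -0.1826, 0.0274]
(278, 241) [238, 245, 245] [0.4307, -0.1821, 0.0273]
(284, 241) [238, 245, 245] [0.4337, -0.1816, 0.0274]
(290, 241) [239, 245, 246] [0.4369, -0.1813, 0.0265]
(300, 241) [116, 120, 224] [0.4419, -0.18, 0.0275]
(262, 249) [239, 245, 245] [0.4233, -0.1882, 0.027]
(272, 249) [170, 175,
[... 1454 characters left out ...]
1807, 0.0688]
(262, 289) [67, 64, 63] [0.4254, -0.1842, 0.073]
(272, 289) [55, 55, 53] [0.4291, -0.1841, 0.072]
(278, 289) [62, 63, 62] [0.4321, -0.189, 0.063]
(284, 289) [62, 60, 61] [0.4345, -0.1884, 0.0633]
(290, 289) [51, 51, 47] [0.4357, -0.1831, 0.0717]
(300, 289) [70, 68, 66] [0.4392, -0.182, 0.0725]
(262, 297) [52, 53, 52] [0.4257, -0.1845, 0.0779]
(272, 297) [50, 53, 50] [0.4292, -0.1843, 0.0771]
(278, 297) [62, 65, 65] [0.4329, -0.1932, 0.0621]
(284, 297) [61, 63, 63] [0.4351, -0.1915, 0.064]
(290, 297) [54, 53, 51] [0.4355, -0.1832, 0.0771]
(300, 297) [55, 53, 52] [0.439, -0.1822, 0.0776]
[7.78729489e-05 2.29834523e-02 1.76126227e-01]
[3.68830630e-05 2.29693940e-02 1.76134487e-01]
```

The tips sit at z≈0.028 though the reported TCP is 0.005, so the real tips are about 22 mm behind the reported TCP. I'll open, go 20 mm lower, and close again.

```bash
python3 -m crank '[[[0,0,-3],0,0],[[0,0,-3],0,0],[[0,0,-3],0,0],[[0,0,-3],0,0],[[0,0,-3],0,0],[[0,0,4],0,0],[[0,0,11],0,0],[[0,0,16],0,0],[[0,0,20],0,0],[[0,0,20],0,0]]' 80
python3 -m crank '[[[0,0,0],0,255],[[0,0,0],0,255],[[0,0,0],0,255],[[0,0,0],0,255],[[0,0,0],0,255],[[0,0,0],0,255]]' 80
```

```text
time: 3.9
eef_pos: [0.4319, -0.1943, -0.0192]
tcp_rot: [0.64, 0.768, -0.0, -0.001]
contact_force: [-0.6, 0.1, 0.8]
opening: 0.996
finger_force: 0.0
time: 4.5
eef_pos: [0.4333, -0.1952, -0.0175]
tcp_rot: [0.64, 0.768, 0.0, 0.001]
contact_force: [-0.3, 0.3, 5.2]
opening: 0.521
finger_force: 84.1
```

```bash
python3 -m crank '[[[0,0,-20],0,255],[[0,0,-60],0,255],[[0,0,-100],0,255],[[0,0,-100],0,255],[[0,0,-100],0,255]]'
cat >> h.py <<'E'
Ph=np.array([482.5,30.7]);Pv=np.array([469.7,224.5])   # post, pivot, mm
ux=(Pv-Ph)/np.linalg.norm(Pv-Ph);uy=np.array([-ux[1],ux[0]]);O=(Ph+115*ux+Pv-80*ux)/2
def toch(p): p=np.atleast_2d(p)-O; return np.c_[p@ux,p@uy]
def tow(p): p=np.atleast_2d(p); return O+p[:,:1]*ux+p[:,1:]*uy
E
python3 - <<'E'
from h import *
c=read_camera("wrist");s=get_state();T=R.from_quat(s["tcp_rot"]).as_matrix();tc=s["eef_pos"]
m=bluemask(c);ys,xs=np.nonzero(m);D=depth(c,list(zip(xs,ys)));L=(D-tc)@T*1000
L=L[(abs(L[:,2]-np.median(L[:,2]))<12)]
print(np.median(L,0)); A=np.c_[L[:,:2],np.ones(len(L))];print("plane z~",np.linalg.lstsq(A,L[:,2],rcond=None)[0])
print(L.min(0),L.max(0),cv2.minAreaRect(L[:,:2].astype(np.float32)))
for a in range(0,60,10):
    q=L[(L[:,0]>a)&(L[:,0]<a+10)]; print(a,len(q),np.percentile(q[:,1],[1,99]) if len(q) else "")
print(s["eef_pos"],s["contact_force"],T.round(3).tolist(),O,np.degrees(np.arctan2(ux[1],ux[0])))
E
```

```text
time: 5.0
eef_pos: [0.432, -0.1944, 0.0812]
tcp_rot: [0.64, 0.768, -0.0, -0.0]
contact_force: [-0.3, 1.0, -5.3]
opening: 0.523
finger_force: 83.5
[ 75.06788372   0.8773323  -44.77718776]
plane z~ [ 4.41641083e-03  7.79264287e-04 -4.49582442e+01]
[-34.23563313 -22.1615476  -47.06536444] [ 97.7280157   23.69220645 -40.90265263] ((31.743515014648438, 0.7858486175537109), (45.85540008544922, 131.9563446044922), 89.97808837890625)
0 246 [-20.99504996  22.78904783]
10 302 [-21.81526496  23.27905819]
20 317 [-21.48158261  23.35107148]
30 346 [-21.38842671  23.33851839]
40 370 [-21.38147425  23.35756292]
50 409 [-21.59534982  23.40262561]
[ 0.4309775  -0.19361632  0.07972695] [-0.4963047  -0.02294369 -4.27002418] [[-0.181, 0.984, -0.003], [0.984, 0.181, 0.002], [0.003, -0.003, -1.0]] [474.94668205 145.06195458] 93.77875310332986
```

```bash
python3 -m crank '[[[42,21,0],-2,255],[[84,43,0],-4,255],[[126,64,0],-8.4,255],[[168,86,0],-8.4,255],[[209,107,0],-8.4,255],[[235,120,0],-8.4,255],[[251,129,0],-8.4,255],[[251,129,0],-8.4,255],[[251,129,0],-8.4,255]]'
cat > chk.py <<'E'
from h import *
import sys
c=read_camera("wrist");s=get_state();T=R.from_quat(s["tcp_rot"]).as_matrix();tc=s["eef_pos"]
m=bluemask(c);ys,xs=np.nonzero(m);D=depth(c,list(zip(xs,ys)));L=(D-tc)@T*1000
k=abs(L[:,2]+45)<10;nose=np.percentile(L[k][:,0],99.7);lat=np.median([np.mean(np.percentile(L[k&(abs(L[:,0]-a)<5)][:,1],[1,99])) for a in(20,35,50)])
Nw=tc+T@np.array([nose,lat,-44.8])/1000;print("nose,lat",nose,lat,"noseC chassis",toch(Nw[:2]*1000),"top z",Nw[2])
h=np.degrees(np.arctan2(T[1,0],T[0,0])-np.arctan2(ux[1],ux[0]));print("angle",h,"tcp",tc,toch(tc[:2]*1000),s["contact_force"])
cv2.imwrite(sys.argv[1],c["frame"]);np.save("w.npy",c,allow_pickle=True)
E
python3 chk.py pics/w2.png
```

```text
time: 5.95
eef_pos: [0.5119, 0.0756, 0.0789]
tcp_rot: [0.582, 0.813, -0.002, -0.002]
contact_force: [0.5, -0.5, -4.4]
opening: 0.519
finger_force: 83.5
nose,lat 98.82175160430624 0.29887869552867485 noseC chassis [[23.21223192 -7.45585525]] top z 0.12433302880274048
angle 15.028852763832377 tcp [0.51221972 0.07506168 0.079408  ] [[-72.30452703 -32.57871641]] [ 0.03370412 -0.62405178 -4.0556607 ]
```

View pics/w2.png

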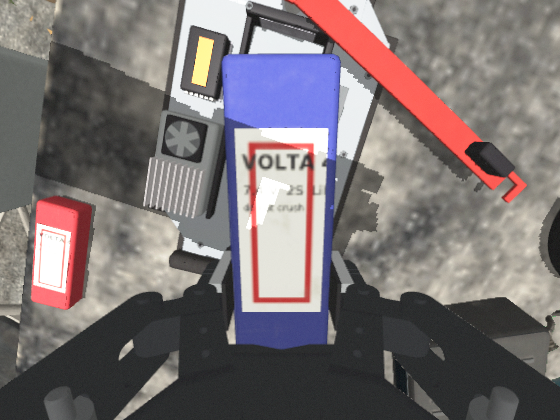

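The wrist view shows the pack held straight, aimed into the bay, the cup's end wall as a dark bar from about (248,10) to (330,35), and the strap clear to the right. Quick numeric check of the cup against my chassis frame:

Run:
```python
from h import *
c=np.load("w.npy",allow_pickle=True).item()
C=[(60,23.5,31),(60,-28.5,31),(48,-28.5,29),(35,-41,29),(64,23.5,23),(-12,28.5,43),(-82,28.5,43),(80,0,40)]
W=[np.r_[tow(p[:2])[0],p[2]]/1000 for p in C];print(proj(c,W).round(1).tolist())
img=cv2.imread("pics/w2.png")
for p in proj(c,W): cv2.drawMarker(img,tuple(int(round(v)) for v in p),(0,255,0),1,9,1)
cv2.imwrite("pics/w2m.png",cv2.resize(img[0:240,140:440],(800,640))[:600])
```

```text
[[250.2, 16.0], [328.0, 39.2], [322.2, 59.4], [334.1, 84.9], [252.9, 14.0], [215.4, 126.4], [195.9, 224.2], [294.6, -14.8]]
```

View pics/w2m.png

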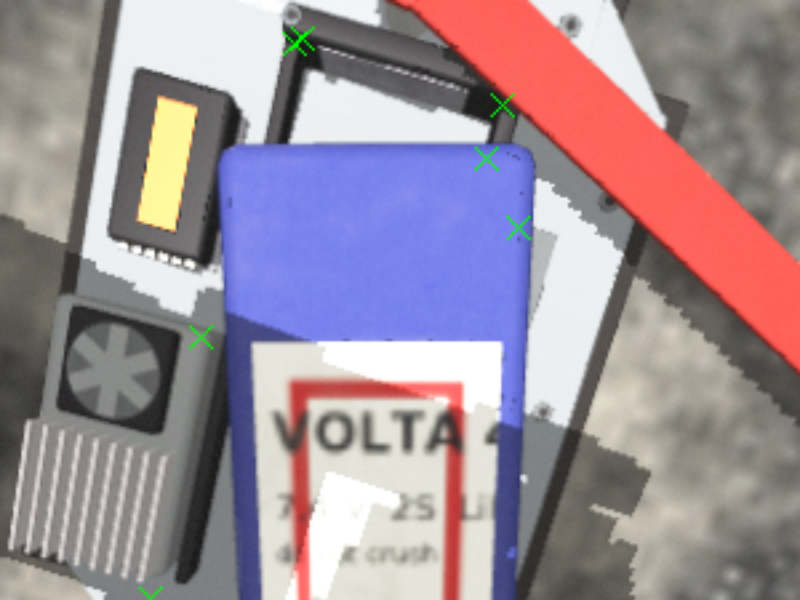

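The projected cup, cheek and controller corners (green) fall on the real ones within about 1–2 mm, and the pack is in line. Lowering, then sliding in.

```bash
python3 -m crank '[[[0,0,35],0,255],[[0,0,60],0,255],[[0,0,78],0,255],[[0,0,86],0,255],[[0,0,88],0,255],[[0,0,88],0,255]]'
python3 chk.py pics/w3.png
python3 -m crank '[[[6,0,0],0,255],[[12,0.5,0],0,255],[[18,1,0],0,255],[[23,1,0],0,255],[[26,1,0],0,255],[[26,1,0],0,255]]'
python3 chk.py pics/w4.png
```

```text
time: 6.6
eef_pos: [0.5144, 0.0749, -0.006]
tcp_rot: [0.582, 0.813, 0.0, 0.0]
contact_force: [-1.3, 0.1, -3.4]
opening: 0.52
finger_force: 83.4
nose,lat 98.27217495768221 -0.18557115155988768 noseC chassis [[22.36782063 -9.6492666 ]] top z 0.039360263772839556
angle 14.988375108214184 tcp [ 0.51496792  0.07502344 -0.00537417] [[-72.52380187 -35.31842261]] [-0.11282721  0.30270693 -3.73243945]
time: 7.25
eef_pos: [0.5064, 0.1009, -0.0063]
tcp_rot: [0.582, 0.813, -0.0, -0.0]
contact_force: [0.1, 0.1, -3.1]
opening: 0.516
finger_force: 83.4
nose,lat 98.52770593290619 0.30165990039354895 noseC chassis [[48.85560722 -3.26433964]] top z 0.038506160484110444
angle 15.062008040584724 tcp [ 0.50651388  0.10067629 -0.00628734] [[-46.36957014 -28.57338605]] [ 0.65464561  0.34300027 -3.87256842]
```

```bash
python3 -m crank '[[[1,-1,0],0,255],[[3,-1.5,0],0,255],[[4,-1.5,1],0,255],[[4,-1.5,3],0,255],[[4,-1.5,4],0,255],[[4,-1.5,5],0,255],[[4,-1.5,5],0,255]]'
python3 chk.py pics/w5.png
```

```text
time: 8.0
eef_pos: [0.504, 0.1037, -0.0105]
tcp_rot: [0.582, 0.813, -0.0, -0.0]
contact_force: [-4.0, -0.1, 5.4]
opening: 0.518
finger_force: 84.3
nose,lat 98.14379117607622 0.3399502308016604 noseC chassis [[51.64712732 -1.12675315]] top z 0.03435187126731347
angle 15.035377609503328 tcp [ 0.50395766  0.10365644 -0.01046497] [[-43.22743521 -26.21912282]] [-4.31084893 -0.80397337  5.58996982]
```

The pack is on the floor with its nose in the cup. Releasing with a partial opening and lifting straight up.

```bash
python3 -m crank '[[[0,0,0],0,92],[[0,0,0],0,92],[[0,0,0],0,92],[[0,0,-1],0,92],[[0,0,-15],0,92],[[0,0,-50],0,92],[[0,0,-90],0,92],[[0,0,-90],0,92],[[0,0,-90],0,92]]'
python3 - <<'E'
from h import *
c=read_camera("wrist");t=read_camera("top");cv2.imwrite("pics/w6.png",c["frame"]);s=get_state()
for q in(c,):
    x,y,l,w,a,z=packtop(q);print(toch([x,y]),l,w,a-93.78,z)
print(s["eef_pos"],toch(s["eef_pos"][:2]*1000),R.from_quat(s["tcp_rot"]).as_matrix().round(3).tolist(),s["contact_force"])
E
```

```text
time: 8.95
eef_pos: [0.5052, 0.1038, 0.0809]
tcp_rot: [0.582, 0.813, 0.001, 0.002]
contact_force: [-0.8, 0.4, -1.2]
opening: 0.638
finger_force: 0.0
[[-14.54051234 -18.92836775]] 136.65757751464844 45.34998321533203 15.204039306640624 0.03299832756945251
[0.50314578 0.10367906 0.0781492 ] [[-43.15135607 -25.41050166]] [[-0.322, 0.947, -0.001], [0.947, 0.322, -0.0], [0.0, -0.001, -1.0]] [-0.1706803   0.53857704  0.20121219]
```

View pics/w6.png

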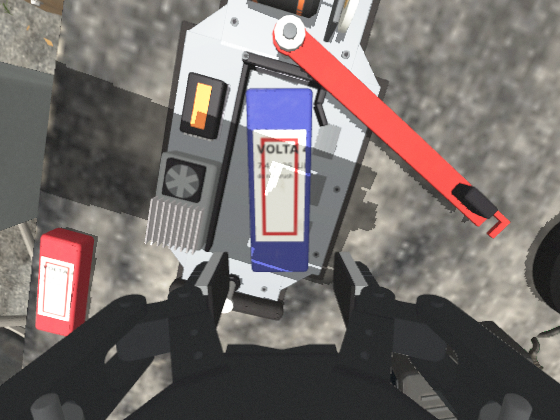

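The pack lies in the bay at 15°, nose in the cup at (250–312, 90), tail swung out, strap clear. Next: shut the fingers and come down outside the tail end.

```bash
python3 -m crank '[[[-18,28,0],7,255],[[-35,55,0],15,255],[[-35,55,0],15,255],[[-35,55,0],15,255],[[-35,55,30],15,255],[[-35,55,60],15,255],[[-35,55,80],15,255],[[-35,55,87],15,255],[[-35,55,87],15,255]]'
cat > st.py <<'E'
from h import *
s=get_state();T=R.from_quat(s["tcp_rot"]).as_matrix();f=s["contact_force"]
print(s["time"],toch(s["eef_pos"][:2]*1000),s["eef_pos"][2],"ang",np.degrees(np.arctan2(T[1,0],T[0,0]))-93.78,"F ch",f[:2]@ux,f[:2]@uy,f[2])
E
python3 st.py
```

```text
time: 9.95
eef_pos: [0.565, 0.0886, -0.0099]
tcp_rot: [0.683, 0.731, -0.001, -0.002]
contact_force: [-0.8, 0.9, -0.3]
opening: 0.004
finger_force: 0.0
9.95 [[-62.27374591 -86.11398702]] -0.009949581981819007 ang 0.07811155605780584 F ch 0.997271382448829 0.6920658375843393 -0.3166552542126033
```

```bash
python3 -m crank '[[[0,-10,0],0,255],[[0,-18,0],0,255],[[0,-23,0],0,255],[[0,-28,0],0,255],[[0,-32,0],0,255],[[0,-36,0],0,255],[[0,-40,0],0,255],[[0,-43,0],0,255],[[0,-43,0],0,255]]'
python3 st.py;python3 - <<'E'
from h import *
x,y,l,w,a,z=packtop(read_camera("wrist"));print(toch([x,y]),l,w,a-93.78,z)
E
```

```text
time: 10.85
eef_pos: [0.5239, 0.0855, -0.0083]
tcp_rot: [0.683, 0.73, -0.0, -0.0]
contact_force: [1.0, -0.4, 0.6]
opening: 0.002
finger_force: 0.3
10.85 [[-62.65661958 -44.9034028 ]] -0.008337725210978225 ang 0.015517082427962237 F ch -0.4513324459363032 -0.9388871688427617 0.6405814048387142
[[-9.63436199 -6.64901773]] 129.5428466796875 46.56386947631836 0.9314691734313953 0.03297631118846784
```

```bash
python3 -m crank '[[[0,-3,0],0,255],[[0,-5,0],0,255],[[0,-7,0],0,255],[[0,-9,0],0,255],[[0,-9,0],0,255]]'
cat > pk.py <<'E'
from h import *
import sys
c=read_camera("wrist");m=bluemask(c);ys,xs=np.nonzero(m);D=depth(c,list(zip(xs,ys)));D=D[abs(D[:,2]-.034)<.006]
C=toch(D[:,:2]*1000);print("x range",np.percentile(C[:,0],[.3,99.7]))
for a in range(-70,60,20):
    q=C[abs(C[:,0]-a)<6]
    if len(q)>30: print(a,np.percentile(q[:,1],[1,99]).round(1))
if len(sys.argv)>1: cv2.imwrite(sys.argv[1],c["frame"])
E
python3 st.py; python3 pk.py
```

```text
time: 11.4
eef_pos: [0.5162, 0.0849, -0.0079]
tcp_rot: [0.683, 0.73, 0.001, 0.001]
contact_force: [3.9, 0.7, -0.8]
opening: 0.001
finger_force: 1.8
11.4 [[-62.75680363 -37.16676841]] -0.007939747481518551 ang -0.0011288541215179748 F ch 0.40206964457367317 -3.9299793153425218 -0.7939143143967059
x range [-71.74915227  54.08059746]
-70 [-17.8  21.8]
-50 [-23.3  21. ]
-30 [-24.3  20.7]
-10 [-25.1  19.9]
10 [-25.9  19.2]
30 [-26.9  18.2]
50 [-27.4  17.1]
```

The tail is now at the rail, but the nose has drifted 5 mm to the cheek and the pack sits about 5 mm back. I'll push the tail forward along the bay, then press the middle to the rail.

```bash
python3 -m crank '[[[0,15,0],0,255],[[0,15,-30],0,255],[[0,15,-70],0,255],[[-30,-5,-70],0,255],[[-39,-12,-70],0,255],[[-39,-12,-70],0,255],[[-39,-12,-40],0,255],[[-39,-12,-12],0,255],[[-39,-12,0],0,255],[[-39,-12,0],0,255]]'
python3 st.py; python3 -m crank '[[[2,0,0],0,255],[[4,0,0],0,255],[[6,0,0],0,255],[[7,0,0],0,255],[[8,0,0],0,255],[[8,0,0],0,255]]'
python3 st.py; python3 pk.py
```

```text
time: 12.45
eef_pos: [0.5034, 0.0459, -0.0111]
tcp_rot: [0.683, 0.73, -0.002, -0.003]
contact_force: [-0.6, -0.5, -0.1]
opening: 0.001
finger_force: 0.0
12.45 [[-100.85522223  -21.86791109]] -0.011063282377991444 ang 0.02965141628563117 F ch -0.4500705916986785 0.6210496897349975 -0.12980175854424947
time: 13.05
eef_pos: [0.5057, 0.0532, -0.008]
tcp_rot: [0.683, 0.73, 0.0, 0.0]
contact_force: [0.4, 0.4, -0.2]
opening: 0.0
finger_force: 0.0
13.05 [[-93.66403132 -24.60205663]] -0.007961134505308186 ang 0.030244458929445273 F ch 0.4025735037166287 -0.43838966142465763 -0.1769028172796019
x range [-76.89272668  22.74672437]
-70 [-22.2  21.4]
-50 [-23.2  20.8]
-30 [-24.5  20.3]
-10 [-25.3  19.9]
10 [-26.   19.3]
```

```bash
python3 -m crank '[[[1,0,0],0,255],[[2,0,0],0,255],[[3,0,0],0,255],[[3,0,0],0,255]]'
python3 st.py;python3 -m crank '[[[1,0,0],0,255],[[2,0,0],0,255],[[2,0,0],0,255]]'
python3 st.py; python3 pk.py pics/w7.png
```

```text
time: 13.5
eef_pos: [0.5053, 0.056, -0.0083]
tcp_rot: [0.683, 0.73, -0.0, 0.0]
contact_force: [0.1, 0.0, -0.0]
opening: -0.001
finger_force: 0.4
13.5 [[-90.84106188 -24.46511111]] -0.008290185968039987 ang 0.034478869822208935 F ch 0.004378623514360765 -0.13380969907754364 -0.019949677852094616
time: 13.8
eef_pos: [0.5058, 0.0574, -0.0082]
tcp_rot: [0.683, 0.73, -0.0, 0.001]
contact_force: [1.7, -5.1, -1.4]
opening: -0.0
finger_force: 2.4
13.8 [[-89.47242431 -24.99262975]] -0.008159401602191599 ang 0.0536647506563952 F ch -5.2157570236324435 -1.3328039121909516 -1.40912860656671
x range [-75.3852958  26.9036576]
-70 [-22.6  20.7]
-50 [-23.5  20.6]
-30 [-24.4  20.2]
-10 [-24.8  19.9]
10 [-25.6  19.3]
30 [-26.   19.1]
```

View pics/w7.png

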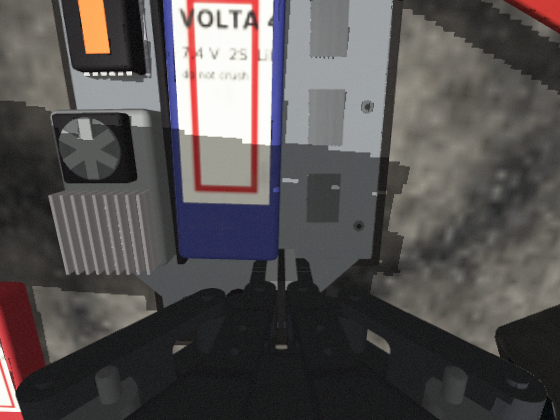

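The fingers are against the tail's right part, pack nearly parallel to the rail; contact 5 N. Pressing slightly more, then going round to the side near mid-length.

```bash
python3 -m crank '[[[1,0,0],0,255],[[2,0,0],0,255],[[2,0,0],0,255]]'
python3 st.py; python3 -m crank '[[[-8,0,0],0,255],[[-8,0,-35],0,255],[[-8,0,-75],0,255],[[30,25,-75],0,255],[[75,38,-75],0,255],[[95,38,-75],0,255],[[95,38,-75],0,255],[[95,38,-40],0,255],[[95,38,-10],0,255],[[95,38,0],0,255]]'
python3 st.py
```

```text
time: 14.15
eef_pos: [0.5072, 0.058, -0.0074]
tcp_rot: [0.683, 0.731, 0.0, 0.003]
contact_force: [3.1, -10.2, -2.1]
opening: 0.001
finger_force: 5.0
14.15 [[-88.99480797 -26.48944785]] -0.007447129875777968 ang 0.10863722696002753 F ch -10.381540310473897 -2.446782364654349 -2.1197632256054115
time: 15.15
eef_pos: [0.5331, 0.1565, -0.0119]
tcp_rot: [0.684, 0.73, -0.003, -0.003]
contact_force: [-0.4, -0.2, -0.8]
opening: 0.001
finger_force: 0.0
15.15 [[  7.55303438 -58.78070674]] -0.011882575619794139 ang -0.03042810657939299 F ch -0.16141261627342476 0.3703824235565871 -0.8435987904898107
```

```bash
python3 -m crank '[[[0,-8,0],0,255],[[0,-14,0],0,255],[[0,-18,0],0,255],[[0,-22,0],0,255],[[0,-25,0],0,255],[[0,-27,0],0,255],[[0,-27,0],0,255]]'
python3 st.py; python3 pk.py
```

```text
time: 15.85
eef_pos: [0.511, 0.1558, -0.0071]
tcp_rot: [0.683, 0.73, 0.001, 0.001]
contact_force: [2.8, 0.8, 1.8]
opening: 0.001
finger_force: 1.3
15.85 [[  8.3338856  -36.71351516]] -0.007121467611490677 ang 0.026388024281303046 F ch 0.6098638773571686 -2.846555051906908 1.8383110750800098
x range [-1.51615009 61.26406316]
10 [-22.   22.3]
30 [-22.5  22.2]
50 [-22.3  21.8]
```

```bash
python3 -m crank '[[[0,-1,0],0,255],[[0,-3,0],0,255],[[0,-3,0],0,255]]'
python3 st.py; python3 -m crank '[[[0,15,0],0,255],[[0,15,-40],0,255],[[0,15,-80],0,255],[[-40,20,-110],0,255],[[-80,20,-120],0,255],[[-100,20,-120],0,255],[[-100,20,-120],0,255]]'
python3 st.py; python3 pk.py pics/w8.png
```

```text
time: 16.2
eef_pos: [0.5106, 0.1557, -0.0068]
tcp_rot: [0.683, 0.73, 0.004, 0.003]
contact_force: [8.5, 1.1, 0.1]
opening: 0.001
finger_force: 4.2
16.2 [[  8.27034394 -36.32150703]] -0.006761350784032817 ang 0.0035772258807895696 F ch 0.5257020635229013 -8.553863497177115 0.07343862770920148
time: 16.9
eef_pos: [0.5324, 0.0549, 0.1113]
tcp_rot: [0.684, 0.729, -0.001, -0.001]
contact_force: [0.6, 0.5, -0.0]
opening: -0.002
finger_force: 0.0
16.9 [[-93.7357867  -51.34921392]] 0.11127399459268522 ang -0.16617189079002515 F ch 0.426268303539654 -0.6008306289017596 -0.025689541564097362
x range [-75.38902777  68.25338939]
-70 [-22.1  21.4]
-50 [-22.1  21.6]
-30 [-22.3  22.2]
-10 [-22.8  22.3]
10 [-22.8  22.6]
30 [-22.7  22.6]
50 [-22.4  22.4]
```

View pics/w8.png

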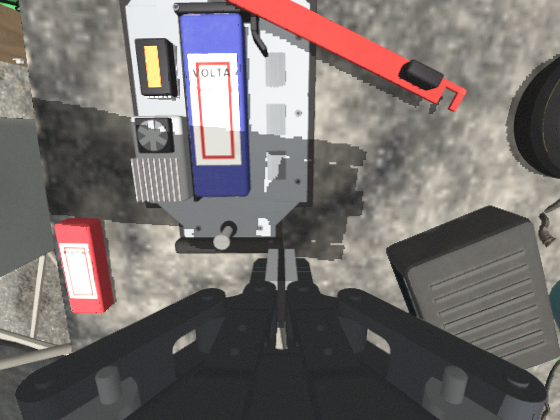

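The pack is home: flat along the rail at (180–248, 12–197), within about 1 mm all along. Now plan the strap push from the tab's outer side.

```bash
cat > arc.py <<'E'
from h import *
import sys
s=get_state();T=R.from_quat(s["tcp_rot"]).as_matrix();p=s["eef_pos"]*1000;h0=np.degrees(np.arctan2(T[1,0],T[0,0]))-93.78
def row(th,g,z):
    t=np.radians(th);q=np.array([80-165*np.cos(t)+g*np.sin(t),-165*np.sin(t)-g*np.cos(t)]);w=np.r_[tow(q)[0],z]
    d=w-p; x=T[:2,0]/np.linalg.norm(T[:2,0]); y=np.array([x[1],-x[0]])
    print(th,g,[round(float(v)) for v in(d[:2]@x,d[:2]@y,-d[2])],"yaw",round(h0-th,1))
for a in sys.argv[1:]: row(*map(float,a.split(",")))
E
python3 - <<'E'
from h import *
c=read_camera("wrist");f=c["frame"].astype(int);m=((f[...,2]>150)&(f[...,1]<110)&(f[...,0]<110)).astype(np.uint8);m[:, :230]=0;m[130:]=0
ys,xs=np.nonzero(m);C=toch(plane(c,list(zip(xs,ys)),.0405)[:,:2]*1000)
l=cv2.fitLine(C.astype(np.float32),1,0,.01,.01).ravel();print("strap dir deg",np.degrees(np.arctan2(-abs(l[1]),-abs(l[0])))+180,l)
P=toch(plane(c,[(422,70)],.0585)[:,:2]*1000)[0];print("tab",P,np.hypot(*(P-[80,0])),np.degrees(np.arctan2(-P[1],80-P[0])),depth(c,[(422,70)]))
E
python3 arc.py 66,45,110 66,45,24
```

```text
strap dir deg 66.98966 [   0.3908972     0.92043436   34.202385   -104.893974  ]
tab [  18.19074058 -147.07163827] 159.53197589547656 67.20462349518444 [[0.62065991 0.17298746 0.05812641]]
66.0 45.0 [146, 118, 0] yaw -66.0
66.0 45.0 [146, 118, 86] yaw -66.0
```

```bash
python3 -m crank '[[[30,24,0],-8,255],[[60,48,0],-16,255],[[90,72,0],-25,255],[[120,96,0],-33,255],[[146,118,0],-42,255],[[146,118,0],-50,255],[[146,118,0],-58,255],[[146,118,0],-66,255],[[146,118,0],-66,255]]'
python3 arc.py 66,45,24 66,22,24; python3 st.py
```

```text
time: 17.9
eef_pos: [0.6398, 0.212, 0.1101]
tcp_rot: [0.174, 0.985, -0.0, -0.002]
contact_force: [-0.6, -0.0, -0.9]
opening: 0.004
finger_force: 0.0
66.0 45.0 [-1, -2, 86] yaw 0.1
66.0 22.0 [-1, -25, 86] yaw 0.1
17.9 [[  55.96392166 -168.8769677 ]] 0.11006311357610862 ang 66.12739568884604 F ch 0.03411703825366097 0.5502203305835723 -0.8716980152801561
```

```bash
python3 -m crank '[[[0,0,40],0,255],[[0,0,75],0,255],[[0,0,86],0,255],[[0,0,86],0,255],[[0,-10,86],0,255],[[0,-18,86],0,255],[[0,-18,86],0,255]]'
python3 arc.py 64,19,24 60,19,24 56,19,24 52,19,24 48,19,24 44,19,24 40,19,24 36,19,24 32,19,24; python3 st.py
```

```text
time: 18.6
eef_pos: [0.6361, 0.1925, 0.0279]
tcp_rot: [0.176, 0.984, 0.0, 0.001]
contact_force: [-0.7, 0.1, -0.2]
opening: -0.002
finger_force: 0.0
64.0 19.0 [2, -14, 4] yaw 1.9
60.0 19.0 [1, -26, 4] yaw 5.9
56.0 19.0 [2, -37, 4] yaw 9.9
52.0 19.0 [3, -49, 4] yaw 13.9
48.0 19.0 [5, -60, 4] yaw 17.9
44.0 19.0 [7, -71, 4] yaw 21.9
40.0 19.0 [11, -82, 4] yaw 25.9
36.0 19.0 [15, -93, 4] yaw 29.9
32.0 19.0 [20, -104, 4] yaw 33.9
18.6 [[  36.72179575 -163.95377915]] 0.027873752468694703 ang 65.93245789541368 F ch 0.11116026174374852 0.6494559567308449 -0.20540480010339524
```

```bash
python3 -m crank '[[[2,-8,1],1,255],[[2,-14,2],2,255],[[1,-26,2],6,255],[[2,-37,2],10,255],[[3,-49,2],14,255],[[5,-60,2],18,255],[[7,-71,2],22,255],[[11,-82,2],26,255],[[15,-93,2],30,255],[[20,-104,2],34,255]]'
python3 arc.py 28,19,26 24,19,26 20,19,26 16,19,26 13,19,26 10,19,26 8,19,26 6,19,26; python3 st.py
```

```text
time: 19.6
eef_pos: [0.5801, 0.1022, 0.0239]
tcp_rot: [0.457, 0.889, 0.0, 0.0]
contact_force: [0.7, -0.0, -0.1]
opening: -0.001
finger_force: 0.2
28.0 19.0 [-2, -10, -2] yaw 3.8
24.0 19.0 [-2, -22, -2] yaw 7.8
20.0 19.0 [-1, -34, -2] yaw 11.8
16.0 19.0 [0, -45, -2] yaw 15.8
13.0 19.0 [2, -54, -2] yaw 18.8
10.0 19.0 [4, -62, -2] yaw 21.8
8.0 19.0 [5, -68, -2] yaw 23.8
6.0 19.0 [7, -73, -2] yaw 25.8
19.6 [[ -49.67368524 -102.12977583]] 0.02389899905863642 ang 31.784377317823527 F ch -0.047895269129972926 -0.6856116975553961 -0.10996320541684293
```

Force below 1 N at the tab, as expected; continuing round the arc.

```bash
python3 -m crank '[[[-2,-10,-1],4,255],[[-2,-22,-2],8,255],[[-1,-34,-2],12,255],[[0,-45,-2],16,255],[[2,-54,-2],19,255],[[4,-62,-2],22,255],[[5,-68,-2],24,255],[[7,-73,-2],26,255],[[7,-73,-2],26,255]]'
python3 arc.py 4,19,26 2,19,26 0,19,26 0,16,26 0,14,26; python3 st.py
python3 - <<'E'
from h import *
t=read_camera("top");f=t["frame"].astype(int);m=((f[...,2]>120)&(f[...,1]<90)&(f[...,0]<90)).astype(np.uint8)
n,l,st,ce=cv2.connectedComponentsWithStats(m)
for i in range(1,n):
    if st[i,4]>80: print(st[i],)
E
```

```text
time: 20.5
eef_pos: [0.5165, 0.0656, 0.0257]
tcp_rot: [0.644, 0.765, -0.0, -0.0]
contact_force: [0.6, 0.5, 0.3]
opening: -0.002
finger_force: 0.0
4.0 19.0 [-1, -6, 0] yaw 2.0
2.0 19.0 [-1, -12, 0] yaw 4.0
0.0 19.0 [-1, -17, 0] yaw 6.0
0.0 16.0 [-1, -20, 0] yaw 6.0
0.0 14.0 [-1, -22, 0] yaw 6.0
20.5 [[-82.03177413 -36.20659344]] 0.02569978035129105 ang 5.978449328393452 F ch 0.4867190356891859 -0.653009471311769 0.30724398693842897
[180 207  17  11 118]
[414 252  23  40 357]
```

```bash
python3 -m crank '[[[-1,-4,0],2,255],[[-1,-8,0],3,255],[[-1,-12,0],4,255],[[-1,-15,0],5,255],[[-1,-17,0],6,255],[[-1,-17,0],6,255]]'
python3 st.py
python3 -m crank '[[[0,-1,0],0,255],[[0,-3,0],0,255],[[0,-4,0],0,255],[[0,-4,0],0,255]]'
python3 st.py
```

```text
time: 21.15
eef_pos: [0.5002, 0.062, 0.0256]
tcp_rot: [0.683, 0.73, -0.0, -0.0]
contact_force: [-0.2, -0.6, -0.1]
opening: 0.0
finger_force: 0.0
21.15 [[-84.54850114 -19.74711048]] 0.025649795138088405 ang -0.0009002085034381935 F ch -0.5691668047419456 0.26476667141348015 -0.08484170150273787
time: 21.55
eef_pos: [0.4991, 0.0618, 0.0263]
tcp_rot: [0.683, 0.73, 0.003, 0.002]
contact_force: [6.2, 1.1, -4.5]
opening: -0.003
finger_force: 3.2
21.55 [[-84.66452252 -18.64365532]] 0.026287048844586887 ang -0.011800775376016759 F ch 0.6396158513612993 -6.253351363901869 -4.490043867989655
```

Hard stop felt at exactly θ≈0. One firmer press, retreat, and check.

```bash
python3 -m crank '[[[0,-2,0],0,255],[[0,-2,0],0,255],[[0,-2,0],0,255],[[0,18,0],0,255],[[0,20,-40],0,255],[[0,20,-80],0,255],[[-30,60,-110],0,255],[[-60,90,-110],0,255],[[-60,90,-110],0,255]]'
python3 st.py; python3 pk.py
python3 - <<'E'
from h import *
c=read_camera("wrist");t=read_camera("top")
f=c["frame"].astype(int);m=((f[...,2]>150)&(f[...,1]<110)&(f[...,0]<110)).astype(np.uint8)
ys,xs=np.nonzero(m);C=toch(plane(c,list(zip(xs,ys)),.0405)[:,:2]*1000);k=(abs(C[:,1])<16)&(C[:,0]>-130)&(C[:,0]<60);print(k.sum(),C[k].min(0),C[k].max(0))
l=cv2.fitLine(C[k].astype(np.float32),1,0,.01,.01).ravel();print("strap deg",np.degrees(np.arctan(l[1]/l[0])))
cv2.imwrite("pics/fin.png",np.hstack([cv2.resize(c["frame"],(448,336)),cv2.resize(t["frame"][150:270,130:290],(350,336))[:, :]]))
E
```

```text
time: 22.45
eef_pos: [0.5949, 0.0043, 0.1382]
tcp_rot: [0.684, 0.729, 0.001, 0.003]
contact_force: [0.6, 0.0, -0.4]
opening: -0.001
finger_force: 0.0
22.45 [[-148.37462647 -110.41344072]] 0.13821466078687028 ang -0.1368726723602549 F ch -5.792347720264155e-05 -0.5669980856432719 -0.4387937368731503
x range [-75.68992202  24.57082107]
-70 [-23.1  21.1]
-50 [-23.  22.]
-30 [-22.9  22.1]
-10 [-22.5  21.9]
10 [-23.2  22.4]
2989 [-123.15993006  -14.64998342] [23.50613607  9.75525664]
strap deg 2.9079742
```

View pics/fin.png

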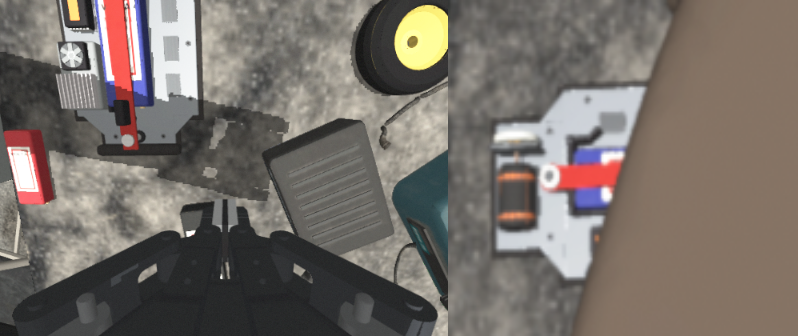

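The strap lies over the pack with its hook at the post (127,140 in the left half); the angle fit is polluted by the red frame on the label, so I filter by height.

Run:
```python
from h import *
c=read_camera("wrist");f=c["frame"].astype(int);m=((f[...,2]>100)&(f[...,2]>1.7*f[...,1])&(f[...,2]>1.7*f[...,0])).astype(np.uint8)
ys,xs=np.nonzero(m);D=depth(c,list(zip(xs,ys)));C=toch(plane(c,list(zip(xs,ys)),.0405)[:,:2]*1000);k=(abs(D[:,2]-.0405)<.003)&(abs(C[:,1])<25)&(C[:,0]>-130)
C=C[k]
for a in range(-125,40,15):
    q=C[abs(C[:,0]-a)<5]
    if len(q)>8: print(a,len(q),np.percentile(q[:,1],[2,98]).round(1))
u,v=proj(c,[np.r_[Ph,45.5]/1000])[0];print(u,v)
i=c["frame"][int(v)-40:int(v)+35,int(u)-60:int(u)+60];cv2.imwrite("pics/fin2.png",cv2.resize(i,None,fx=5,fy=5,interpolation=2))
```

```text
-125 65 [-9.3  7. ]
-110 76 [-9.7  7.5]
-95 124 [-9.7  7.5]
-80 72 [-9.8 -4.9]
-65 261 [-9.2  7.9]
-50 273 [-9.6  7.6]
-35 280 [-9.4  7.7]
-20 288 [-9.3  8.1]
-5 317 [-9.2  8.2]
10 330 [-9.3  8.7]
25 181 [-9.5  8. ]
161.70103628478887 179.930035285771
```

View pics/fin2.png

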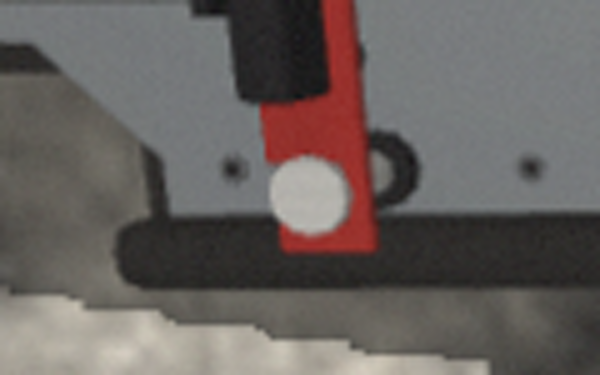

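The strap is straight along −x (edges constant at ±9 mm), and the post head sits fully in the hook. Handing in.

```bash
python3 -c "
from plant import ctrl
print(ctrl.sign_off())"
```

```text
the job is handed in; nothing more can be done
None
```

The pack is home in the bay against the side rail, the strap is shut with its hook round the catch post, and the job is handed in. On the first grasp the fingers closed on top of the pack. After the pivot push its nose sat about 5 mm out, so I pushed the tail forward and the middle in to seat it.

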